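# Post a packet in the pop-up parcel box

## Task

Post the small cardboard packet in the white parcel box: open the lid by pressing the long release bar at its middle, so that both ends go down evenly and both catches let go. Set the packet down gently, right way up on the floor of the box, then swing the lid shut and press it home until both catches hold it, leaving the other things on the bench where they are.

Things in the scene. Friction and masses are not known exactly. Their poses are not given: they have to be found in the camera images.
- parcel_box: white plastic parcel box fixed to the bench, 230 (x) x 320 (y) x 120 mm high. Origin: centre of its underside, z up; front, with the release bar, on its -x side, lid hinge on its +x side. The inside, open to the top when the lid is up, runs from x = -52 to +109 mm and y = -154 to +154 mm; floor 6 mm and rim 120 mm above the bench.
- box_in (a point): centre of the box's inner floor (28.5 mm to +x of the box's origin, 6 mm up)
- lid_hinge (a point): middle of the lid's hinge line (along the box's y), 102 mm to +x of the box's origin, 120 mm above the bench. The lid is a flat white plate, 163 mm from hinge line to front edge, 316 mm wide; its inner face passes through the hinge line, its outer face is 8 mm further out.
- lid (a joint): lid angle, rad: 0 shut, grows as the front edge rises, 1.68 fully open (leaning 6 degrees back past upright). When both catches let go, a damped spring throws it fully open in about 1 to 2 s and goes on pushing it open (0.1 to 0.3 N m). Latched it rests near 0.005; shut but not latched it springs open again. It can be pressed down to -0.02.
- lid_front (a point): middle of the lid's width on its outer face (the upper one when shut), 155 mm from the hinge line, 8 mm short of the front edge. To latch, the shut lid is pressed down near here with about 4 to 8 N, on past 0 until it stops: two steel rods on its front edge ride down the sloped teeth of the bar and snap under them.
- bar_mid (a point): middle of the top face of the release bar, a grey plastic strip 36 (x) x 290 (y) mm along the front of the box, free from above. Its top is 110 mm above the bench, its centre line 90 mm to -x of the box's origin. 122 mm to either side of its middle a tooth rises at its rear edge over a rod on the lid: the two catches.
- bar_left (a point): top of the release bar near its left (+y) end, 140 mm from the middle
- bar_right (a point): top of the release bar near its right (-y) end, 140 mm from the middle
- bar_press (a joint): how far the bar is pressed, rad about its hinge 35 mm behind its centre line: 0 up, 0.32 when both ends rest on their rubber stops (centre line 11 mm down, about 6 N; more force then only presses on the stops). Both catches let go at about 0.22 to 0.27 if it goes down evenly. A spring returns it.
- bar_skew (a joint): how unevenly the bar has gone down, rad, positive with the left end lower; at 0.025 one end is 5 mm lower than the other. Its ends are sprung separately: pressing 25 mm off the middle skews it by about 0.01 to 0.025, less with a broad fingertip. When skewed, the catch at the high end lets go late or not at all.
- packet: a plain cardboard carton 95 (x) x 60 (y) x 50 mm high with a tape strip along its x and a small blank paper label on top, about 100 to 200 g. Origin: centre of its underside, z up.
- train_car: bystander: wooden model train car 104 x 46 x 54 mm. Origin: centre of its underside.
- glass_weight: bystander: round domed glass weight, diameter 78, 43 mm high. Origin: centre of its underside.
- polish_tin: bystander: flat round aluminium tin, diameter 76, 23 mm high. Origin: centre of its underside.
- shoe_horn: bystander: red shoe horn lying flat, 200 mm long (x), 35 mm wide, under 12 mm high. Origin: centre of its underside.
- shoe_brush: bystander: shoe brush, 150 (x) x 50 x 38 mm, lying on its bristles. Origin: centre of its underside.
- stamp_case: bystander: small dark wooden seal case, 78 (x) x 24 x 22 mm. Origin: centre of its underside.
- key_dish: bystander: shallow white ceramic dish, diameter 90, 22 mm high. Origin: centre of its underside.
Things that resemble listed ones, but are neither listed nor needed, are in the scene too. What is shaped like the packet but orange is not meant.

How it is judged (in metres and radians):
On the way, in this order (a step that is already met when the one before it is completed fails the run):
1. both ends of the release bar are pressed down together, at least 5 mm each (z of each of bar_left, bar_right in the frame of parcel_box below 0.105 m).
2. the lid has sprung open (value of joint lid above 1.3 rad), for 0.2 s.
3. the packet stands on the floor of the open box, right way up, let go (value of joint lid above 1 rad and x of packet in the frame of parcel_box between -0.05 and 0.107 m and y of packet in the frame of parcel_box between -0.152 and 0.152 m and z of packet in the frame of parcel_box below 0.011 m and angle between packet's own z axis and vertical below 0.1 rad and contact force between the fingers and packet below 0.1 N), for 0.2 s.
At the end, for the whole second after the job is handed in: The packet stands at rest on the floor of the box, right way up (underside within 5 mm of the floor, tilt under 0.1 rad); the lid is shut (under 0.025 rad) and stays so by itself, held by both catches; the release bar is back up (under 0.06 rad) and level (skew under 0.008 rad) (value of joint lid below 0.025 rad and value of joint bar_press below 0.06 rad and value of joint bar_skew between -0.008 and 0.008 rad and x of packet in the frame of parcel_box between -0.05 and 0.107 m and y of packet in the frame of parcel_box between -0.152 and 0.152 m and z of packet in the frame of parcel_box below 0.011 m and angle between packet's own z axis and vertical below 0.1 rad and linear speed of packet below 0.02 m/s); the robot touches nothing.
It fails at once if while the box is being opened, with the packet still outside it, the release bar goes down unevenly: one end more than 5 mm lower than the other ((value of joint bar_skew above 0.025 rad or value of joint bar_skew below -0.025 rad) and horizontal distance between packet and box_in above 0.2 m).
It fails at once if the packet is dropped: falls out of the fingers by more than about 3 cm (linear speed of packet above 0.8 m/s and contact force between the fingers and packet below 0.05 N).
It fails at once if another thing on the bench is shifted by more than 3 cm (distance of any of train_car, glass_weight, polish_tin, shoe_horn, shoe_brush, stamp_case, key_dish from where it was at the start of the episode above 0.03 m).
It also fails if it takes over 70 s, if anything falls off the work surface, if the arm or the gripper's body presses on something with over 40 N, if the wrist force passes 120 N, or if a joint passes its speed limit or range.

## Robot

A 7-joint arm with a two-finger parallel gripper is mounted at the origin on the work surface. World frame = base frame: x ahead of the robot, y to its left, z up, the work surface at z = 0. Lengths are in mm, angles in rad, forces in N, time in s.
With the tool pointing down it reaches from about 400 to 850 mm from the base axis. Payload 10.4 kg.
Tool frame: the origin (TCP) lies at the centre of the arm's flange, where the gripper is bolted on; the fingertips stand 173 mm ahead of it and the grasp point (between the pads) lies 155 mm ahead of it; z points along the fingers, y is the line along which they close (so a half turn about z gives the same grasp; the last joint's range is limited). The gripper opens to 85 mm and grips with 20 to 120 N. Pads are 22 mm wide; open, the fingers measure 114 mm over their backs; the gripper's body (76 mm by 85 mm) begins 54 mm behind the grasp point. The pads swing forward as they close: fully open they stand 13 mm farther back than shut.
Start: joints at [-1.299, 0.332, -0.065, 1.46, 0.022, 1.35, -0.088], TCP at [181.578, 598.048, 404.738] pointing down, gripper open.
Joint ranges: [-2.6, 2.6], [-0.5, 2.12], [-1.47, 1.34], [0.16, 2.42], [-1.27, 4.41], [0.06, 2.06], [-2.6, 2.6]. Speed limits (rad/s): [2.22, 2.22, 2.79, 2.79, 3.14, 3.14, 3.14].

## Interface

Orientations are given as a 3x3 rotation matrix whose columns are the frame's x, y, z axes.
In Python, from plant import observe, eyes, ticket gives the robot as it stands. The module is installed in compiled form; this text tells all that it offers.
- The arm moves only by the tool carry_out, never from a script. Its argument "moves" is a list of rows, each a list of 2 entries, a list of its own where there are three numbers: the shift along the tool's x, y, z in m, then the turn about the tool's z in degrees. A call has exactly 10 rows; each row shifts and turns the commanded pose from where the row before left it, along the tool's axes as they then stand; what a row does not reach is not made up. A row lasts 1/8 s, in which the tool goes at most 62.5 mm and 10.7 degrees, less where a joint would pass 70% of its speed; a pose out of reach is approached as far as the arm can. A call is refused whole if a number of a shift passes 0.0625 or a number of a turn 10.7, either way. A call with a gripper value outside its range is refused whole. "grip" is the opening, from 0 (shut) to 1 (fully open), set as the call begins (left out, the last holds). The fingers move at their own pace and stop on an object; the grip force is fixed at half the most. Time passes only in rows, so rows that do not move let the fingers close, or fill a call up. It gives the time, the measured TCP pose, the force, the opening and the grip force at its end, in the units of the state.
- observe(): the state, without advancing time (a new reading comes with each control period).
- eyes.grab_frame(name): name is "scene" or "top" or "wrist"; returns a dict with "img" (384x512x3 uint8, blue, green, red), "z_map" (384x512 float32, mm along the optical axis (not along the pixel's ray), 0 where there is no reading), "camera_matrix" (3x3 intrinsics, pixels), "eye" and "orientation" of the camera in the world; the wrist camera has in their place "T_tool_cam" (4x4, takes a point from camera to tool coordinates, whose origin is the TCP and whose axes are the flange's). Camera axes: x right, y down, z forward; pixel columns grow to the right and rows downward; lengths in mm; the calibration is good to about 2 mm. A picture is of the moment at which its call begins: read the wrist's pose just before it.
- ticket.hand_in(): hands the job in; it is judged then, once.
The state is a dict: "t": time; "joints": joint angles; "qvel": joint speeds; "tau": joint torques, N m; "ee_pos": TCP position; "eef_rot": TCP orientation; "contact_force": force on the tool from outside, world axes, zero at the start; "wrist_torque": the same for the moment, N m; "grip_width": finger opening in mm; "grasp_force": force on a finger pad.
Only numpy, scipy, OpenCV 4.12 (cv2) and the standard library are available. Lean on these libraries where they do the work, as an engineer would, in place of code of your own. Each camera call takes 0.05 s, during which the arm holds its last target. There are 200 camera calls.

## Working session

There is one attempt and no reset: what is moved stays moved. The work goes in short steps, Python scripts to look and compute and a tool call to move; the robot and the scene stay as the last step left them, time stands still between calls to the robot, and variables do not carry over. Pictures are saved under pics/ and viewed, at most 10 in all, crops included, and the job is handed in when it is done.

Besides the shell and the picture viewer there is one more tool, called in YAML: its name, and indented under it one key for each argument. carry_out: Moves the arm, as the interface text tells. Its arguments: {"type":"object","properties":{"moves":{"type":"array"},"grip":{"type":"number"}},"required":["moves"]}

```bash
mkdir -p pics; cat > h.py <<'E'
import numpy as np, cv2
from plant import observe, eyes, ticket
def cloud(f):
    K=np.array(f["camera_matrix"]);z=f["z_map"];v,u=np.mgrid[:384,:512]
    c=np.stack([(u-K[0,2])/K[0,0]*z,(v-K[1,2])/K[1,1]*z,z],-1)
    if "eye" in f: R=np.array(f["orientation"]);t=np.array(f["eye"])
    else:
        T=np.array(f["T_tool_cam"]);s=f["s"];Rw=np.array(s["eef_rot"])
        R=Rw@T[:3,:3];t=Rw@T[:3,3]+np.array(s["ee_pos"])
    return c@R.T+t
def grab(n):
    s=observe();f=eyes.grab_frame(n);f["s"]=s;return f
E
python3 - <<'E'
from h import *
s=observe();print({k:np.round(v,3).tolist() for k,v in s.items()})
a=grab("top");b=grab("scene")
np.savez("f0.npz",top=cloud(a),scene=cloud(b),ti=a["img"],si=b["img"])
for f in(a,b):print(np.round(f["camera_matrix"],1).tolist(),np.round(f["eye"]),np.round(f["orientation"],3).tolist())
cv2.imwrite("pics/top.png",cv2.resize(a["img"],(800,600)));cv2.imwrite("pics/scene.png",cv2.resize(b["img"],(800,600)))
E
```

```text
{'t': 0.0, 'joints': [-1.299, 0.333, -0.065, 1.461, 0.022, 1.35, -0.088], 'qvel': [0.001, 0.002, 0.0, 0.0, -0.0, -0.001, -0.0], 'tau': [0.0, -62.544, 0.049, -39.16, 0.016, 0.01, -0.0], 'ee_pos': [181.542, 597.904, 403.919], 'eef_rot': [[-0.957, 0.29, -0.0], [0.29, 0.957, -0.001], [-0.0, -0.001, -1.0]], 'contact_force': [0.417, 0.476, -0.492], 'wrist_torque': [-0.022, 0.047, -0.001], 'grasp_force': 0.0, 'grip_width': 85.29}
[[358.1, 0.0, 258.0], [0.0, 358.1, 191.1], [0.0, 0.0, 1.0]] [ 350.   29. 1336.] [[0.011, -0.99, 0.143], [-1.0, -0.009, 0.014], [-0.012, -0.143, -0.99]]
[[470.2, 0.0, 257.0], [0.0, 470.2, 190.2], [0.0, 0.0, 1.0]] [1419. -615. 1091.] [[0.578, 0.545, -0.607], [0.816, -0.384, 0.431], [0.002, -0.745, -0.667]]
```

View pics/top.png

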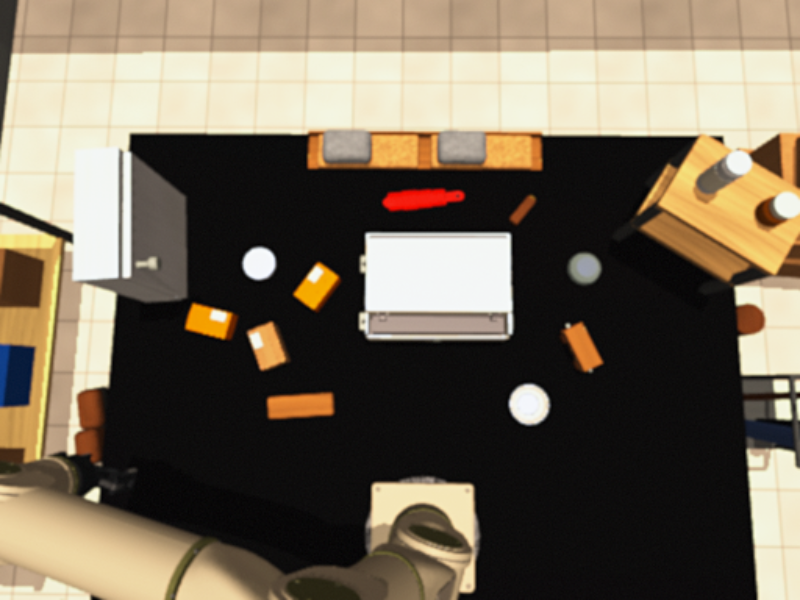

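View pics/scene.png

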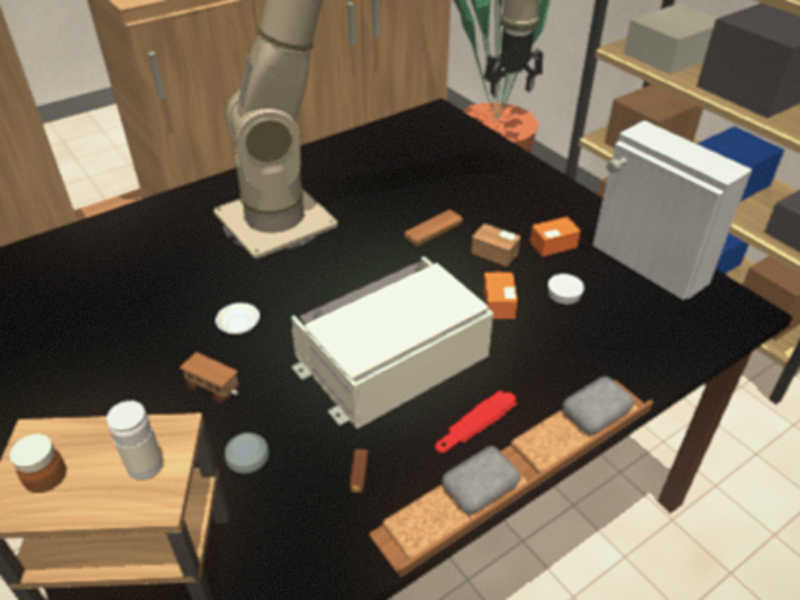

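Top view (800x600): the carton candidates are brown (268,345), orange (317,286) and orange (211,321). The plain brown one with the label matches the description. The box lid is at (437,270), its bar at (437,325). Next I measure these and check the crop.

```bash
python3 - <<'E'
from h import *
d=np.load("f0.npz");P=d["top"];I=d["ti"];S=d["scene"]
def rect(m,n):
    m=cv2.morphologyEx(m.astype(np.uint8),cv2.MORPH_OPEN,np.ones((2,2)))
    k,l,st,c=cv2.connectedComponentsWithStats(m);
    for i in range(1,k):
        if st[i,4]<80: continue
        q=P[l==i];r=cv2.minAreaRect(q[:,:2].astype(np.float32));print(n,np.round(c[i]*800/512),st[i,4],np.round(r[0],1),np.round(r[1],1),round(r[2],1),"z",np.round(np.percentile(q[:,2],[5,50,95]),1))
reg=(P[...,0]>150)&(P[...,0]<900)&(abs(P[...,1])<600)
z=P[...,2]
rect(reg&(z>42)&(z<58),"h50")
rect(reg&(z>118)&(z<140)&(abs(P[...,1])<300),"lid")
rect(reg&(z>100)&(z<116)&(abs(P[...,1])<300),"bar")
rect(reg&(z>6)&(z<42),"low")
zs=S[...,2]; g=(zs>120)&(zs<140)&(abs(S[...,1])<300)&(S[...,0]>300)&(S[...,0]<900)
r=cv2.minAreaRect(S[g][:,:2].astype(np.float32));print("scene lid",r,np.median(zs[g]))
g=(zs>46)&(zs<56)&(S[...,1]>250)&(S[...,1]<420)&(S[...,0]>300)&(S[...,0]<600)
print("scene pkt",cv2.minAreaRect(S[g][:,:2].astype(np.float32)))
cv2.imwrite("pics/crop.png",cv2.resize(I[150:260,110:350],None,fx=3.3,fy=3.3,interpolation=cv2.INTER_CUBIC))
E
```

```text
h50 [348. 159.] 168 [881.5 186.7] [ 35.5 114.6] 8.0 z [25.  50.4 56.6]
h50 [461. 159.] 160 [883.  -94.1] [ 36.4 122.3] 6.1 z [32.1 50.3 57.1]
h50 [316. 288.] 429 [486.5 142.5] [341.3  94.9] 55.3 z [31.  49.7 54.5]
h50 [209. 323.] 435 [426.8 292.5] [547.8  60. ] 76.6 z [31.6 49.9 54.4]
h50 [267. 348.] 443 [412.2 213.8] [375.  105.3] 87.2 z [35.6 49.9 54.8]
h50 [583. 349.] 365 [ 367.3 -197.3] [107.7 441. ] 18.0 z [ 3.8 53.5 57.4]
lid [439. 275.] 4604 [517.8 -47.9] [321.7 351.4] 4.5 z [121.3 128.1 132. ]
bar [439. 327.] 893 [419.  -37.3] [133.4 295.2] 1.6 z [ 57.7 109.  113.5]
low [377. 164.] 408 [626.6 145.3] [246.5 546.2] 88.5 z [ 0.4 18.  23.7]
low [490. 164.] 424 [678.8 -30.1] [242.6 621.6] 58.5 z [ 0.9 17.1 24.7]
low [184. 248.] 242 [489.6 373.8] [715.  203.8] 52.1 z [-2.8 12.5 30.2]
low [523. 212.] 130 [ 576.8 -114.5] [ 26.3 535.4] 54.8 z [-2.7 19.4 26.3]
low [260. 265.] 323 [482.9 237.7] [488.9  73.1] 49.1 z [ 1.2 22.4 26.8]
low [584. 271.] 290 [ 508.6 -188.7] [ 74.4 533.1] 28.0 z [-0.6 32.3 41.6]
low [530. 406.] 315 [ 333.3 -139.3] [327.   87.4] 69.2 z [ 0.1 12.9 23.2]
low [301. 407.] 546 [296.9 190.2] [ 59.  334.4] 8.4 z [ 0.  37.1 42.1]
scene lid ((580.2194213867188, -30.77960205078125), (197.73712158203125, 320.36737060546875), 0.3751789629459381) 128.53801730599696
scene pkt ((481.29632568359375, 305.7658996582031), (105.07147979736328, 234.74525451660156), 44.688907623291016)
```

View pics/crop.png

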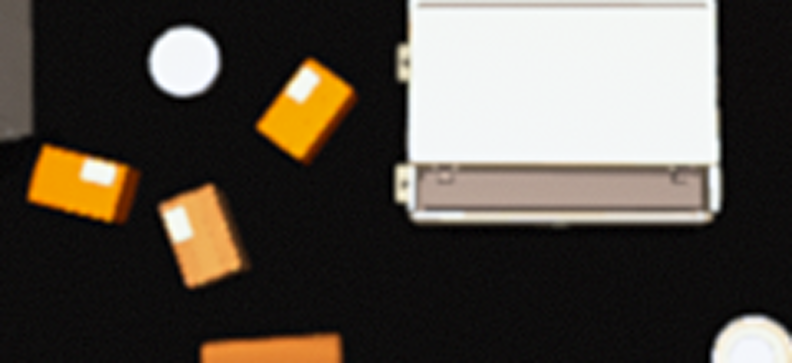

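The crop shows the plain brown carton with its label at crop (200,237), next to two orange ones, so the brown one is the packet. The depth has edge outliers, so I cast pixel contours onto planes instead.

```bash
cat >> h.py <<'E'
def cast(f,uv,h):
    K=np.array(f["camera_matrix"]);uv=np.atleast_2d(uv).astype(float)
    d=np.c_[(uv-K[[0,1],[2,2]])/K[0,0],np.ones(len(uv))]
    if "eye" in f: R=np.array(f["orientation"]);t=np.array(f["eye"])
    else:
        T=np.array(f["T_tool_cam"]);s=f["s"];Rw=np.array(s["eef_rot"])
        R=Rw@T[:3,:3];t=Rw@T[:3,3]+np.array(s["ee_pos"])
    w=d@R.T;return t+w*((h-t[2])/w[:,2])[:,None]
E
python3 - <<'E'
from h import *
for n in("top","scene"):
    f=grab(n);P=cloud(f);z=P[...,2]
    def fit(name,m,h):
        k,l,st,c=cv2.connectedComponentsWithStats(m.astype(np.uint8));i=1+np.argmax(st[1:,4])
        v,u=np.where(l==i);r=cv2.minAreaRect(cast(f,np.c_[u,v],h)[:,:2].astype(np.float32));print(n,name,st[i,4],np.round(r[0],1),np.round(r[1],1),round(r[2],1))
    X,Y=P[...,0],P[...,1]
    fit("pkt",(abs(z-50)<6)&(X>340)&(X<470)&(Y>250)&(Y<400),50)
    fit("lid",(abs(z-128)<5)&(X>380)&(X<750)&(Y>-220)&(Y<160),128)
    fit("bar",(abs(z-110)<5)&(X>340)&(X<500)&(Y>-220)&(Y<160),110)
    a=(abs(Y+35)<60)&(z>60)&(X<720)&(X>340)
    xs=X[a];zz=z[a]
    for lo in range(400,460,6):
        g=(xs>=lo)&(xs<lo+6)
        if g.any():print(lo,g.sum(),round(np.median(zz[g]),1),end="; ")
    print()
E
```

```text
top pkt 424 [422.7 362.7] [95.9 60.6] 22.5
top lid 4226 [574.9 -28. ] [187.7 315.3] 0.4
top bar 832 [469.  -28.4] [ 34.5 285.3] 0.5
442 69 77.2; 448 38 105.0; 454 70 109.9; 
scene pkt 269 [428.2 358.6] [99.3 68.1] 21.3
scene lid 4100 [583.  -31.3] [196.9 320.1] 0.5
scene bar 391 [468.8 -11. ] [ 26.3 246.3] 0.4
454 26 109.4;
```

carry_out:
  moves:
    - [[0,0,0],-8.6]
    - [[0,0,0],-8.6]
    - [[-0.036,-0.045,0],0]
    - [[-0.036,-0.045,0],0]
    - [[-0.036,-0.045,0],0]
    - [[-0.036,-0.045,0],0]
    - [[-0.036,-0.045,0],0]
    - [[-0.036,-0.045,0],0]
    - [[-0.036,-0.045,0],0]
    - [[-0.036,-0.045,0],0]
  grip: 0.5

```text
t: 1.45
ee_pos: [472.4, 237.9, 404.8]
eef_rot: [[-1.0, -0.006, 0.0], [-0.006, 1.0, 0.0], [-0.0, 0.0, -1.0]]
contact_force: [0.1, 1.0, 0.4]
grip_width: 43.0
grasp_force: 0.0
```

carry_out:
  moves:
    - [[0,-0.045,0],0]
    - [[0,-0.045,0],0]
    - [[0.002,-0.045,0],0]
    - [[0.002,-0.045,0],0]
    - [[0,-0.045,0],0]
    - [[0,-0.0415,0],0]
    - [[0,0,0.04],0]
    - [[0,0,0.04],0]
    - [[0,0,0.02],0]
    - [[0,0,0],0]

```text
t: 2.7
ee_pos: [468.4, -26.9, 303.6]
eef_rot: [[-1.0, -0.005, -0.003], [-0.005, 1.0, -0.001], [0.003, -0.001, -1.0]]
contact_force: [-0.6, -0.4, 0.6]
grip_width: 42.7
grasp_force: 0.0
```

```bash
python3 - <<'E'
from h import *
f=grab("wrist");np.set_printoptions(precision=2,suppress=True);print(f["T_tool_cam"],f["s"]["ee_pos"],f["camera_matrix"])
cv2.imwrite("pics/w1.png",f["img"])
P=cloud(f);X,Y,z=P[...,0],P[...,1],P[...,2]
for h,lo in((110,4),(120,3),(128,3)):
    m=(abs(z-h)<lo)&(X>400);
    if m.sum()>20:print(h,m.sum(),np.percentile(X[m],[1,50,99]),np.percentile(Y[m],[1,50,99]))
E
```

```text
[[ 0.   -0.96 -0.28 70.  ]
 [ 1.    0.    0.   -0.45]
 [-0.   -0.28  0.96 31.27]
 [ 0.    0.    0.    1.  ]] [468.4  -26.9  303.58] [[264.74   0.   255.59]
 [  0.   264.74 190.44]
 [  0.     0.     1.  ]]
110 23258 [452.72 469.42 500.17] [-187.28  -30.38  126.58]
120 1238 [479.7  498.47 500.98] [-186.8   -30.56  127.31]
128 12445 [482.16 511.53 577.05] [-185.31  -30.7   125.39]
```

View pics/w1.png

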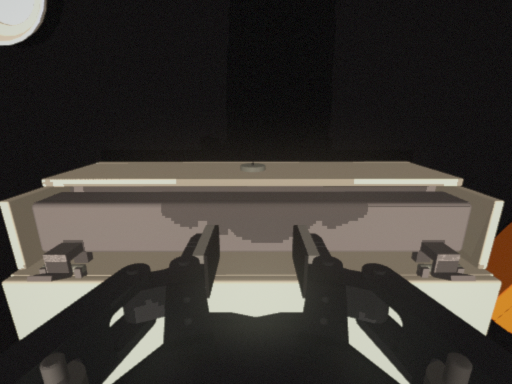

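The wrist view shows the grey bar spanning (40–470, 220), the teeth at (65,260) and (438,260), and the fingers centred about 3 mm to the left. I shift to the middle and descend.

carry_out:
  moves:
    - [[0,-0.0025,0],0]
    - [[0,0,0.01],0]
    - [[0,0,0.008],0]
    - [[0,0,0.004],0]
    - [[0,0,0.002],0]
    - [[0,0,0.002],0]
    - [[0,0,0.002],0]
    - [[0,0,0.001],0]
    - [[0,0,0],0]
    - [[0,0,0],0]

```text
t: 4.0
ee_pos: [468.5, -29.4, 275.5]
eef_rot: [[-1.0, -0.005, -0.002], [-0.005, 1.0, 0.0], [0.002, 0.0, -1.0]]
contact_force: [-6.3, 0.2, 4.3]
grip_width: 42.5
grasp_force: 2.9
```

```bash
python3 - <<'E'
from h import *
s=observe();print(s["contact_force"],s["wrist_torque"],s["ee_pos"])
f=grab("wrist");b=grab("scene")
cv2.imwrite("pics/w2.png",np.hstack([f["img"],b["img"]])[:, :][::1,::1] if 0 else cv2.resize(np.hstack([f["img"],b["img"]]),(800,300)))
E
```

```text
[-6.25381282  0.15468239  4.32702455] [ 0.02268903  1.26329289 -0.00740312] [468.54776031 -29.43392879 275.54133293]
```

View pics/w2.png

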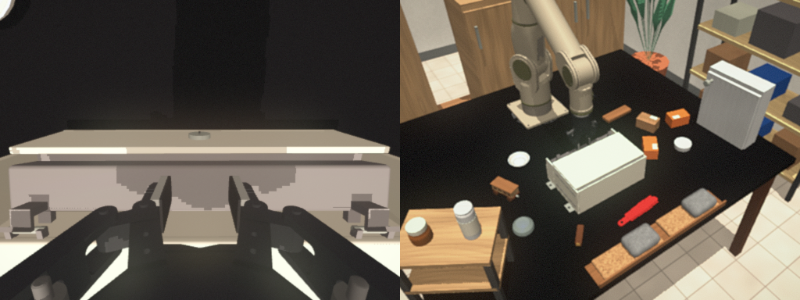

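The lid is still shut and the tips rest on the bar, but there is an unexplained -x force. I ease back 2 mm and press a little further.

carry_out:
  moves:
    - [[0.001,0,0],0]
    - [[0.001,0,0],0]
    - [[0,0,0],0]
    - [[0,0,0.001],0]
    - [[0,0,0.001],0]
    - [[0,0,0.001],0]
    - [[0,0,0],0]
    - [[0,0,0],0]
    - [[0,0,0],0]
    - [[0,0,0],0]

```text
t: 5.35
ee_pos: [467.4, -29.4, 273.1]
eef_rot: [[-1.0, -0.005, 0.002], [-0.005, 1.0, 0.0], [-0.002, 0.0, -1.0]]
contact_force: [2.4, -0.5, 5.8]
grip_width: 42.7
grasp_force: 2.5
```

carry_out:
  moves:
    - [[0.0005,0,0.001],0]
    - [[0,0,0.001],0]
    - [[0,0,0.001],0]
    - [[0,0,0.001],0]
    - [[0,0,0.001],0]
    - [[0,0,0],0]
    - [[0,0,0],0]
    - [[0,0,0],0]
    - [[0,0,0],0]
    - [[0,0,0],0]

```text
t: 6.6
ee_pos: [467.4, -29.6, 270.8]
eef_rot: [[-1.0, -0.005, 0.002], [-0.005, 1.0, 0.002], [-0.002, 0.002, -1.0]]
contact_force: [-14.4, 0.3, 42.7]
grip_width: 42.9
grasp_force: 23.0
```

```bash
python3 - <<'E'
from h import *
f=grab("scene");P=cloud(f);X,Y,z=P[...,0],P[...,1],P[...,2]
m=(X>480)&(X<690)&(Y>-200)&(Y<140)&(z>60)
for lo in range(480,690,30):
    q=m&(X>=lo)&(X<lo+30); print(lo,q.sum(),np.round(np.percentile(z[q],[10,50,90]),1) if q.any() else "")
E
```

```text
480 3018 [101.8 294.3 474.6]
510 784 [ 90.6 426.  458. ]
540 78 [ 67.2  96.4 119.9]
570 86 [ 70.7  97.7 119.4]
600 89 [ 66.5  98.  119.2]
630 87 [ 69.5  97.9 119.9]
660 5015 [ 84.1 177.9 270.8]
```

The lid has sprung open. I lift off and go to the packet.

carry_out:
  moves:
    - [[0,0,-0.03],0]
    - [[0.01,0,-0.04],0]
    - [[0.01,0.04,-0.02],0]
    - [[0.005,0.05,-0.01],0]
    - [[0.005,0.05,0],0]
    - [[0.005,0.05,0],0]
    - [[0.005,0.05,0],0]
    - [[0.004,0.05,0],0]
    - [[0,0.05,0],0]
    - [[0,0.05,0],0]
  grip: 1

```text
t: 7.9
ee_pos: [419.9, 361.7, 366.9]
eef_rot: [[-1.0, -0.005, -0.001], [-0.005, 1.0, -0.001], [0.001, -0.001, -1.0]]
contact_force: [0.7, -0.1, -0.3]
grip_width: 85.6
grasp_force: 0.0
```

carry_out:
  moves:
    - [[0,0,0],-10]
    - [[0,0,0],-10]
    - [[0,0,0],-2.2]
    - [[0,0,0],0]
    - [[0,0,0],0]
    - [[0,0,0],0]
    - [[0,0,0],0]
    - [[0,0,0],0]
    - [[0,0,0],0]
    - [[0,0,0],0]

```text
t: 9.15
ee_pos: [420.4, 360.3, 367.7]
eef_rot: [[-0.924, -0.383, 0.0], [-0.383, 0.924, 0.0], [-0.0, 0.0, -1.0]]
contact_force: [-0.3, -0.3, -0.3]
grip_width: 85.4
grasp_force: 0.0
```

```bash
cat > pk.py <<'E'
from h import *
f=grab("wrist");P=cloud(f);s=f["s"];R=np.array(s["eef_rot"]);p=np.array(s["ee_pos"])
m=(abs(P[...,2]-50)<5)&(np.hypot(P[...,0]-423,P[...,1]-362)<75)
hsv=cv2.cvtColor(f["img"],cv2.COLOR_BGR2HSV)
k,l,st,c=cv2.connectedComponentsWithStats(m.astype(np.uint8));i=1+np.argmax(st[1:,4])
v,u=np.where(l==i);w=cast(f,np.c_[u,v],50);r=cv2.minAreaRect(w[:,:2].astype(np.float32))
print(s["t"],st[i],np.round(r,1) if 0 else r,"z",np.median(P[l==i][:,2]))
c=np.array([*r[0],50]);print("tool pos",p,"tool x ang",np.degrees(np.arctan2(R[1,0],R[0,0])),"to go (tool mm)",R.T@(c-p),"hsv",np.median(hsv[l==i],0))
cv2.imwrite("pics/w3.png",f["img"])
E
python3 pk.py
```

```text
9.15 [ 229  140   55   83 4417] ((423.4571838378906, 361.644287109375), (94.3281021118164, 59.581363677978516), 22.514999389648438) z 49.73848443748716
tool pos [420.35239171 360.3429758  367.74046192] tool x ang -157.4880972993541 to go (tool mm) [-3.34329782e+00 -5.42002846e-03  3.17740707e+02] hsv [ 16.  99. 255.]
```

View pics/w3.png

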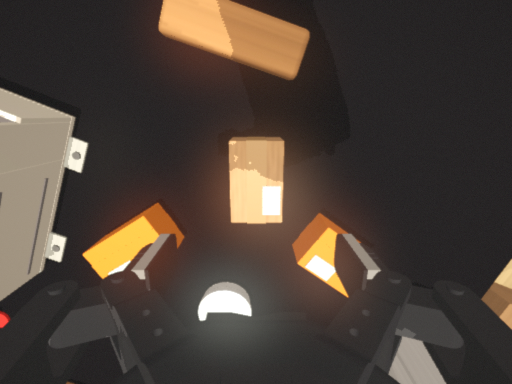

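The view shows the packet aligned with the fingers at (257,180), the orange cartons clear of the finger line. I descend and grip.

carry_out:
  moves:
    - [[-0.0033,0,0.04],0]
    - [[0,0,0.04],0]
    - [[0,0,0.04],0]
    - [[0,0,0.03],0]
    - [[0,0,0.02],0]
    - [[0,0,0.01],0]
    - [[0,0,0.0027],0]
    - [[0,0,0],0]
    - [[0,0,0],0]
    - [[0,0,0],0]

```text
t: 10.45
ee_pos: [423.6, 361.7, 185.6]
eef_rot: [[-0.924, -0.383, 0.001], [-0.383, 0.924, 0.001], [-0.001, 0.0, -1.0]]
contact_force: [-0.4, -0.0, -0.2]
grip_width: 85.3
grasp_force: 0.0
```

carry_out:
  moves:
    - [[0,0,0],0]
    - [[0,0,0],0]
    - [[0,0,0],0]
    - [[0,0,0],0]
    - [[0,0,0],0]
    - [[0,0,0],0]
    - [[0,0,0],0]
    - [[0,0,0],0]
    - [[0,0,0],0]
    - [[0,0,0],0]
  grip: 0

```text
t: 11.7
ee_pos: [423.6, 361.7, 185.4]
eef_rot: [[-0.924, -0.383, 0.0], [-0.383, 0.924, 0.001], [-0.001, 0.0, -1.0]]
contact_force: [-1.2, -0.4, 6.0]
grip_width: 59.3
grasp_force: 65.1
```

carry_out:
  moves:
    - [[0,0,-0.02],0]
    - [[0,0,-0.04],0]
    - [[0,0,-0.04],0]
    - [[0,0,-0.04],0]
    - [[0,0,-0.04],0]
    - [[0,0,0],8]
    - [[0,0,0],8]
    - [[0,0,0],6.2]
    - [[0,0,0],0]
    - [[0,0,0],0]

```text
t: 12.95
ee_pos: [423.3, 361.6, 364.8]
eef_rot: [[-1.0, -0.008, -0.0], [-0.008, 1.0, -0.0], [0.0, -0.0, -1.0]]
contact_force: [-0.7, 0.3, -1.1]
grip_width: 59.4
grasp_force: 64.7
```

carry_out:
  moves:
    - [[-0.017,-0.0435,0],0]
    - [[-0.017,-0.0435,0],0]
    - [[-0.017,-0.0435,0],0]
    - [[-0.017,-0.0435,0],0]
    - [[-0.017,-0.0435,0],0]
    - [[-0.017,-0.0435,0],0]
    - [[-0.017,-0.0435,0],0]
    - [[-0.017,-0.0435,0],0]
    - [[-0.017,-0.0435,0],0]
    - [[0,0,0],0]

```text
t: 14.2
ee_pos: [578.9, -33.5, 364.9]
eef_rot: [[-1.0, -0.001, 0.0], [-0.001, 1.0, -0.002], [-0.0, -0.002, -1.0]]
contact_force: [0.0, 0.4, -0.5]
grip_width: 59.1
grasp_force: 64.9
```

```bash
python3 - <<'E'
from h import *
s=observe();print(s["ee_pos"],s["contact_force"],s["grasp_force"])
f=grab("scene");g=grab("top")
cv2.imwrite("pics/s4.png",np.hstack([cv2.resize(f["img"][110:290,150:390],(400,300)),cv2.resize(g["img"][110:290,170:410],(400,300))]))
P=cloud(f);X,Y,z=P[...,0],P[...,1],P[...,2]
for lo in range(130,290,20):
    q=(z>=lo)&(z<lo+20)&(X>640)&(X<720)&(Y>-190)&(Y<120);print(lo,q.sum(),np.round(np.percentile(X[q],[10,50,90]),1) if q.any() else "")
E
```

```text
[578.93076558 -33.46128181 364.87912244] [ 0.04800313  0.44770757 -0.54460683] 64.92163181304932
130 368 [670.1 672.4 674.7]
150 371 [672.6 674.5 676.7]
170 393 [675.  677.  678.9]
190 411 [677.3 679.2 681.1]
210 418 [679.4 681.3 683.3]
230 432 [681.6 683.6 685.6]
250 457 [683.7 685.7 687.6]
270 522 [682.  686.3 688.9]
```

View pics/s4.png

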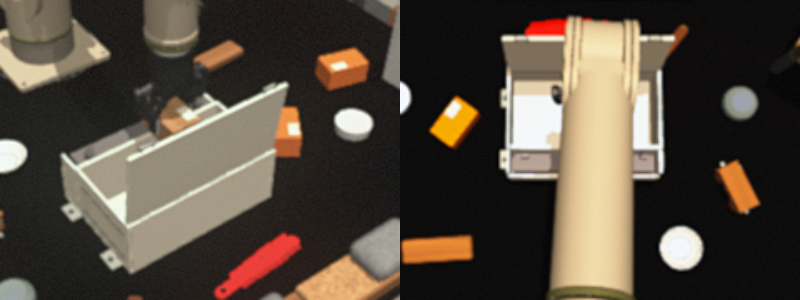

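The box is open with the lid upright and the packet held over it, with the inner space clear around it. I lower it slowly.

carry_out:
  moves:
    - [[0,0,0.03],0]
    - [[0,0,0.03],0]
    - [[0,0,0.03],0]
    - [[0,0,0.03],0]
    - [[0,0,0.025],0]
    - [[0,0,0.015],0]
    - [[0,0,0.008],0]
    - [[0,0,0.002],0]
    - [[0,0,0],0]
    - [[0,0,0],0]

```text
t: 15.55
ee_pos: [578.8, -29.1, 195.7]
eef_rot: [[-1.0, -0.005, 0.001], [-0.005, 1.0, 0.0], [-0.001, 0.0, -1.0]]
contact_force: [0.1, -0.4, -1.6]
grip_width: 59.3
grasp_force: 64.9
```

carry_out:
  moves:
    - [[0,0,0.001],0]
    - [[0,0,0.001],0]
    - [[0,0,0.0005],0]
    - [[0,0,0.0005],0]
    - [[0,0,0],0]
    - [[0,0,0],0]
    - [[0,0,0],0]
    - [[0,0,0],0]
    - [[0,0,0],0]
    - [[0,0,0],0]

```text
t: 16.8
ee_pos: [578.5, -29.0, 192.0]
eef_rot: [[-1.0, -0.005, 0.0], [-0.005, 1.0, 0.0], [-0.0, 0.0, -1.0]]
contact_force: [0.7, 0.0, -1.2]
grip_width: 59.3
grasp_force: 64.9
```

carry_out:
  moves:
    - [[0,0,0.0007],0]
    - [[0,0,0.0007],0]
    - [[0,0,0.0006],0]
    - [[0,0,0],0]
    - [[0,0,0],0]
    - [[0,0,0],0]
    - [[0,0,0],0]
    - [[0,0,0],0]
    - [[0,0,0],0]
    - [[0,0,0],0]

```text
t: 18.05
ee_pos: [578.6, -29.1, 191.4]
eef_rot: [[-1.0, -0.005, 0.0], [-0.005, 1.0, 0.001], [-0.0, 0.001, -1.0]]
contact_force: [-8.8, 1.4, 17.1]
grip_width: 59.2
grasp_force: 67.2
```

On the floor (17 N). Release, then lift.

carry_out:
  moves:
    - [[0,0,-0.0005],0]
    - [[0,0,0],0]
    - [[0,0,0],0]
    - [[0,0,0],0]
    - [[0,0,0],0]
    - [[0,0,0],0]
    - [[0,0,0],0]
    - [[0,0,0],0]
    - [[0,0,0],0]
    - [[0,0,0],0]
  grip: 1

```text
t: 19.3
ee_pos: [578.5, -29.0, 190.5]
eef_rot: [[-1.0, -0.005, -0.0], [-0.005, 1.0, 0.0], [0.0, 0.0, -1.0]]
contact_force: [-0.1, 0.3, -0.3]
grip_width: 85.5
grasp_force: 0.0
```

carry_out:
  moves:
    - [[0,0,-0.01],0]
    - [[0,0,-0.03],0]
    - [[0,0,-0.04],0]
    - [[0,0,-0.04],0]
    - [[0,0,-0.04],0]
    - [[0,0,-0.02],0]
    - [[0,0,0],0]
    - [[0,0,0],0]
    - [[0,0,0],0]
    - [[0,0,0],0]

```text
t: 20.55
ee_pos: [578.4, -29.0, 369.7]
eef_rot: [[-1.0, -0.005, -0.001], [-0.005, 1.0, -0.0], [0.001, -0.0, -1.0]]
contact_force: [0.9, -0.2, -1.0]
grip_width: 85.3
grasp_force: 0.0
```

```bash
python3 - <<'E'
from h import *
f=grab("wrist");P=cloud(f);z=P[...,2]
m=(abs(z-56)<7)&(abs(P[...,0]-579)<90)&(abs(P[...,1]+29)<90);q=P[m]
A=np.c_[q[:,:2],np.ones(len(q))];c,*_=np.linalg.lstsq(A,q[:,2],rcond=None)
v,u=np.where(m);print(m.sum(),np.median(q[:,2]),"tilt",c[:2],cv2.minAreaRect(cast(f,np.c_[u,v],56)[:,:2].astype(np.float32)),f["s"]["ee_pos"])
cv2.imwrite("pics/w5.png",f["img"])
E
```

```text
6730 56.01435826493744 tilt [-0.00724602  0.00178107] ((580.203857421875, -28.57599639892578), (183.66844177246094, 181.15838623046875), 0.32877305150032043) [578.41111584 -29.04642001 369.73719414]
```

View pics/w5.png

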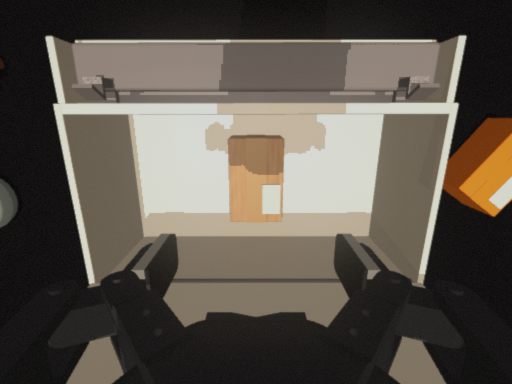

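The packet stands flat at (257,180), label up, on the box floor. I close the fingers and go over and behind the lid.

carry_out:
  moves:
    - [[0,0,-0.055],0]
    - [[0,0,-0.055],0]
    - [[-0.03,0,0],0]
    - [[-0.04,0,0],0]
    - [[-0.04,0,0],0]
    - [[-0.03,0,0],0]
    - [[0,0,0],0]
    - [[0,0,0],0]
    - [[0,0,0],0]
    - [[0,0,0],0]
  grip: 0

```text
t: 21.85
ee_pos: [718.0, -28.3, 481.3]
eef_rot: [[-1.0, -0.006, 0.001], [-0.006, 1.0, 0.0], [-0.001, 0.0, -1.0]]
contact_force: [0.1, -0.5, -0.3]
grip_width: -0.1
grasp_force: 0.0
```

carry_out:
  moves:
    - [[0,0,0.025],0]
    - [[0,0,0.02],0]
    - [[0.011,0,0],0]
    - [[0.012,0,0],0]
    - [[0.012,0,0],0]
    - [[0.012,0,-0.002],0]
    - [[0.015,0,0.001],0]
    - [[0.014,0,0.002],0]
    - [[0.014,0,0.004],0]
    - [[0.014,0,0.005],0]

```text
t: 23.1
ee_pos: [613.8, -28.9, 426.1]
eef_rot: [[-1.0, -0.006, 0.001], [-0.006, 1.0, 0.0], [-0.001, 0.0, -1.0]]
contact_force: [1.2, -0.1, -0.0]
grip_width: -0.1
grasp_force: 0.5
```

```bash
cat > lid.py <<'E'
from h import *
s=observe();f=grab("scene");P=cloud(f);X,Y,z=P[...,0],P[...,1],P[...,2]
print(np.round(s["ee_pos"],1),np.round(s["contact_force"],1))
m=(((Y>-170)&(Y<-80))|((Y>20)&(Y<110)))&(X>490)&(X<720)&(z>126)
q=P[m]
for lo in range(490,720,20):
    g=(q[:,0]>=lo)&(q[:,0]<lo+20)
    if g.sum()>15:print(lo+10,g.sum(),round(float(np.median(q[g,2])),1))
E
python3 lid.py
```

```text
[613.8 -28.9 426.1] [ 1.2 -0.1 -0. ]
500 23 133.1
580 24 270.8
600 654 258.6
620 980 226.3
640 927 186.1
660 770 146.1
```

carry_out:
  moves:
    - [[0.0125,0,0.007],0]
    - [[0.0125,0,0.0075],0]
    - [[0.011,0,0.009],0]
    - [[0.011,0,0.01],0]
    - [[0.009,0,0.011],0]
    - [[0.0085,0,0.012],0]
    - [[0.007,0,0.0125],0]
    - [[0.0057,0,0.0135],0]
    - [[0.005,0,0.0105],0]
    - [[0.005,0,0.0095],0]

```text
t: 24.4
ee_pos: [527.2, -29.3, 322.3]
eef_rot: [[-1.0, -0.006, 0.0], [-0.006, 1.0, 0.0], [-0.0, 0.0, -1.0]]
contact_force: [1.3, -0.1, 1.4]
grip_width: 0.2
grasp_force: 0.5
```

```bash
python3 lid.py
```

```text
[527.2 -29.3 322.3] [ 1.3 -0.1  1.4]
500 113 150.4
520 342 149.2
540 399 147.5
560 349 143.7
580 312 140.6
600 321 137.7
620 332 134.7
640 334 131.4
660 248 129.4
```

carry_out:
  moves:
    - [[0.005,0,0.003],0]
    - [[0.005,0,0.004],0]
    - [[0.005,0,0.005],0]
    - [[0,0,0.004],0]
    - [[0,0,0.002],0]
    - [[0,0,0.001],0]
    - [[0,0,0.001],0]
    - [[0,0,0.001],0]
    - [[0,0,0],0]
    - [[0,0,0],0]

```text
t: 25.7
ee_pos: [512.1, -29.5, 301.6]
eef_rot: [[-1.0, -0.005, -0.001], [-0.005, 1.0, -0.0], [0.001, -0.0, -1.0]]
contact_force: [0.7, -1.0, -0.2]
grip_width: 0.1
grasp_force: 0.0
```

carry_out:
  moves:
    - [[0,0,0.001],0]
    - [[0,0,0.001],0]
    - [[0,0,0.001],0]
    - [[0,0,0.001],0]
    - [[0,0,0],0]
    - [[0,0,0],0]
    - [[0,0,0],0]
    - [[0,0,0],0]
    - [[0,0,0],0]
    - [[0,0,0],0]

```text
t: 26.95
ee_pos: [512.3, -29.4, 297.9]
eef_rot: [[-1.0, -0.005, -0.0], [-0.005, 1.0, 0.0], [0.0, 0.0, -1.0]]
contact_force: [-2.1, 0.3, 3.8]
grip_width: -0.0
grasp_force: 2.0
```

```bash
python3 lid.py
```

```text
[512.3 -29.4 297.9] [-2.1  0.3  3.8]
500 86 135.2
520 175 205.8
540 173 127.9
560 134 127.6
580 159 127.6
600 182 127.7
620 208 127.9
640 251 128.3
660 200 128.6
```

Lid slightly below 0. I press to a firm stop, then back off.

carry_out:
  moves:
    - [[0,0,0.001],0]
    - [[0,0,0.001],0]
    - [[0,0,0],0]
    - [[0,0,0],0]
    - [[0,0,0],0]
    - [[0,0,0],0]
    - [[0,0,0],0]
    - [[0,0,0],0]
    - [[0,0,0],0]
    - [[0,0,0],0]

```text
t: 28.25
ee_pos: [512.3, -29.5, 296.4]
eef_rot: [[-1.0, -0.005, -0.0], [-0.005, 1.0, 0.0], [0.0, 0.0, -1.0]]
contact_force: [-6.0, 0.0, 9.5]
grip_width: -0.2
grasp_force: 5.0
```

carry_out:
  moves:
    - [[0,0,0.001],0]
    - [[0,0,0],0]
    - [[0,0,0],0]
    - [[0,0,0],0]
    - [[0,0,-0.001],0]
    - [[0,0,-0.002],0]
    - [[0,0,-0.003],0]
    - [[0,0,-0.01],0]
    - [[0,0,-0.02],0]
    - [[0,0,0],0]

```text
t: 29.5
ee_pos: [512.9, -29.5, 332.6]
eef_rot: [[-1.0, -0.005, 0.003], [-0.005, 1.0, 0.0], [-0.003, 0.0, -1.0]]
contact_force: [-0.9, -0.1, -0.3]
grip_width: -0.2
grasp_force: 0.0
```

carry_out:
  moves:
    - [[0,0,-0.04],0]
    - [[0,0,-0.04],0]
    - [[0.03,0,-0.02],0]
    - [[0.04,0,0],0]
    - [[0.05,0,0],0]
    - [[0,0,0],0]
    - [[0,0,0],0]
    - [[0,0,0],0]
    - [[0,0,0],0]
    - [[0,0,0],0]

```text
t: 30.75
ee_pos: [392.7, -30.0, 430.8]
eef_rot: [[-1.0, -0.005, -0.001], [-0.005, 1.0, -0.0], [0.001, -0.0, -1.0]]
contact_force: [-0.1, 1.9, -0.2]
grip_width: -0.3
grasp_force: 0.0
```

```bash
python3 lid.py; python3 - <<'E'
from h import *
f=grab("wrist");P=cloud(f);X,Y,z=P[...,0],P[...,1],P[...,2]
for n,a,b in(("left",60,108),("mid",-50,-10),("right",-168,-110)):
    for x0,x1 in((462,480),(502,520)):
        m=(X>x0)&(X<x1)&(Y>a)&(Y<b)&(z>80);print(n,x0,m.sum(),np.median(z[m]) if m.any() else "")
cv2.imwrite("pics/w6.png",f["img"])
E
```

```text
[392.7 -30.  430.8] [-0.1  1.9 -0.2]
500 157 129.6
520 245 129.3
540 254 129.3
560 261 129.1
580 259 129.1
600 259 129.1
620 255 128.8
640 277 128.9
660 202 128.6
left 462 573 109.64273123143954
left 502 80 128.59097835792795
mid 462 0 
mid 502 0 
right 462 645 109.49439534622093
right 502 103 128.51138880268383
```

View pics/w6.png

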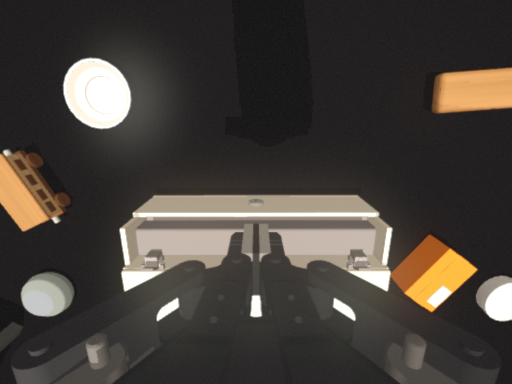

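The lid has stayed shut for over 1 s by itself, with both teeth over the rods at (153,258) and (359,258). The bar is up and level at 109.6 and 109.5 mm, and the robot is clear.

```bash
python3 -c "
from plant import ticket;print(ticket.hand_in())"
```

```text
the job is handed in; nothing more can be done
None
```

The packet is standing upright on the floor of the box, the lid is shut and held by both catches with the bar back up and level, and I handed the job in; no verdict came back.

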